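Wedge the portion mould tight in its clamp frame

ROBOT

A 6-joint arm with a two-finger parallel gripper is mounted at the origin on a cart in front of the work surface, level with it; the furniture and walls round the work are solid. World frame = base frame: x ahead of the robot, y to its left, z up, the work surface at z = 0. Lengths are in m, angles in rad, forces in N, time in s.
With the tool pointing down it reaches from about 0.3 to 0.85 m from the base axis. Payload 4.2 kg.
Tool frame: the origin (TCP) lies on the centre line of the jaws, within the pads' length; the fingertips stand 25 mm ahead of it and the grasp point (between the pads) lies 6 mm ahead of it; x points along the fingers, y is the direction in which the jaws open and shut, and the axes are right-handed (so a half turn about x gives the same grasp; the last joint's range is limited). The gripper opens to 91 mm and grips with 3 to 60 N. Pads are 32 mm wide; open, the fingers measure 118 mm over their backs; the gripper's body (76 mm by 178 mm) begins 60 mm behind the grasp point.
Start: joints at [-1.203, 0.32, 1.565, -0, 1.257, -0.02], TCP at [0.217, -0.532, 0.239] pointing down, gripper open.
Joint ranges: [-3.11, 3.11], [-0.84, 2.01], [0.21, 2.61], [-1.34, 4.49], [0.05, 2.63], [-2.56, 2.56]. Speed limits (rad/s): [2.57, 2.57, 3.14, 3.14, 3.14, 3.14].

INTERFACE

Orientations are given as a unit quaternion [x, y, z, w].
In Python, from plant import ctrl, imaging gives the robot as it stands. The module is installed in compiled form; this text tells all that it offers.
- The arm moves only by the shell command python3 -m crank 'ROWS' [FORCE]. ROWS is JSON, a list that holds one entry, the list of rows, each a list of 7 numbers: the finger opening in mm, from 0 to 91.2, then the shift along the tool's x, y, z in mm, then the turn, a rotation vector about the tool's x, y, z in rad. In form: [[[hand, x, y, z, ax, ay, az], ...]]. A call has 1 to 20 rows; each row is the pose to reach, as a shift and turn from the pose measured when the call began, along the tool's axes at that moment; what a row does not reach only later rows make up. A row lasts 1/10 s, in which the tool goes at most 50 mm and 8.59 degrees, less where a joint would pass 70% of its speed; a pose out of reach is approached as far as the arm can. A call with a gripper value outside its range is refused whole. The fingers move at their own pace and stop on an object; FORCE is the grip in N (left out, the last holds). Time passes only in rows, so rows that repeat a pose let the fingers close. It gives the time, the measured TCP pose, the force and the opening at its end, in the units of the state.
- ctrl.state(): the state, without advancing time (a new reading comes with each control period).
- imaging.capture(name): name is "scene" or "top" or "wrist"; returns a dict with "frame" (384x512x3 uint8, red, green, blue), "depth" (384x512 float32, m along the optical axis (not along the pixel's ray), 0 where there is no reading), "camera_matrix" (3x3 intrinsics, pixels), "pose" (4x4, takes a point from camera to world coordinates). Camera axes: x right, y up, looking along -z (the intrinsics and any distortion apply to the point x, -y, -z); pixel columns grow to the right and rows downward; lengths in m; the calibration is good to about 2 mm. The wrist camera is an equidistant fisheye: a pixel r from the principal point sees the ray r / f radians off the axis. A picture is of the moment at which its call begins.
- ctrl.hand_in(): hands the job in, once; it reports no verdict.
The state is a dict: "t": time; "joint_pos": joint angles; "dq": joint speeds; "effort": joint torques, N m; "position": TCP position; "ee_rot": TCP orientation; "wrist_force": force on the tool from outside, world axes, zero at the start; "wrist_torque": the same for the moment, N m; "finger_gap": finger opening in m.
Only numpy, scipy, OpenCV 4.12 (cv2) and the standard library are available. Lean on these libraries where they do the work, as an engineer would, in place of code of your own. Each camera call takes 0.05 s, during which the arm holds its last target. There are 200 camera calls.

TASK

Clamp the white portion mould in the steel clamp frame: first take the black date stamp from in front of it and stand it upright somewhere well clear of the frame's wedge lane, then draw the wooden wedge out of its dock and start its thin end by hand loosely into the lane, between the straight rail and the sloping jaw, and let go of it. Then take the mallet and drive the wedge on with separate taps on its thick end (not with the hand) until it stops advancing and the jaw holds the mould tight. Finally lay the mallet flat on the table, off the wedge; leave the label roll, tally counter and marker pen on the table where they are.

Things in the scene. Friction and masses are not known exactly. Their poses are not given: they have to be found in the camera images.
- clamp: Steel C-shaped clamp frame fixed to the table, 44 mm high. Origin at table level at the mouth of the wedge lane, on the straight inner face of the front rail (rail x -28 to 0, y 0 to 142 mm). +y is the drive direction into the lane, +x points across the lane to jaw, mould and back stop (x 132.5 to 156.5 mm). The lane's floor is the table; a cheek closes it at y = 130 mm.
- clamp_mouth (a point): Middle of the mouth of the lane, 22 mm up (clamp frame x 13.7, y 0). Well clear for the stamp: over 140 mm from here horizontally and not in front of the mouth on the lane's line, where wedge and mallet pass.
- jaw (a joint): Slide of the jaw in m along clamp +x, 0 to 0.009. Starts at 0 to 0.0015 (loose); the wedge pushes it. At about 0.005 jaw, mould and back stop all touch and the wedge stops advancing under moderate taps (10 to 20 N). The jaw stays where it is left (2 N friction, no spring).
- jaw_face (a point): Mouth end of the sloping face of the jaw (aluminium bar, 5 to 43 mm high, 126 mm long in clamp +y), at clamp x = 27.5 mm + joint, y = 0. From here the face comes nearer the rail by 0.16 mm per mm of y (9 degrees), as the wedge's taper; the corner at the mouth is bevelled by 3 mm.
- mould: White plastic portion mould, open-topped box with three compartments, 80 x 116 x 42 mm, loose, on the frame's 4 mm base plate between jaw and back stop, with about 5 mm of play in all. Origin at the centre of its underside, x along its 80 mm side, across the clamp. Need not be handled.
- dock: Low steel bridge fixed to the table, 66 mm wide, 59 mm high, with two foot flanges 3 mm high that stand out 21 mm at its sides; open toward its -x only. Roof x -47 to 53 mm; inside 48 mm wide, 54 mm high. Origin at table level under its middle. The wedge's thick end is parked in it; some 61 mm of the thin end stand out toward -x.
- wedge: Loose wooden wedge, 150 long, 45 high, 0.12 kg, resting on the table the way up it is used. Origin at the centre of its underside, +y toward the thin end (y 75 mm). Face x = -17.8 mm is straight and goes along the rail. The other is parallel to it for y -75 to -35 mm (35.6 mm thick, the grip), then slopes 0.16 mm per mm to 18 mm at the thin end.
- wedge_tip (a point): Middle of the wedge's thin end face, 22.5 mm above its underside (wedge frame x -8.8, y 75 mm). With the jaw at 0 it goes 59 mm into the lane before the wedge binds; seated it lies about 91 mm in or a little more, and the thick end still stands out.
- wedge_tail (a point): Middle of the thick end face of the wedge, which is to be tapped (35.6 wide, 45 mm high), 22.5 mm above its underside.
- mallet: Loose mallet lying flat, 0.35 kg: block head 44 mm (x) by 90 mm (y, between its two flat striking faces at y = -45 and 45 mm) by 44 mm high; flat-sided wooden handle 22 mm wide and 26 mm high (9 to 35 mm over the table), from x = -22 to -147 mm. Origin at the centre of the underside of the head.
- mallet_head (a point): Centre of the mallet's head.
- mallet_grip (a point): Point on the mallet's handle 60 mm from the head's centre along its -x, at mid-height (22 mm over the table when it lies).
- stamp: Black hand stamp standing upright in front of the lane's mouth, 35 x 46 x 100 mm, 0.12 kg; foot 28 x 46 mm, and a round grip of 34 mm diameter 63 to 100 mm up (it does not plunge). Origin at the centre of its underside, z up.
- label_roll: White paper label roll standing on its flat side, 92 mm across, 52 mm high; a bystander. Origin at the centre of its underside.
- counter: White tally counter lying on its back, 68 x 55 x 24 mm; a bystander. Origin under its middle.
- marker: Grey and white marker pen lying on the table, 140 mm long; a bystander. Origin under its middle.

How it is judged:
By the outcome, as a careful person would: the job done as asked, in the order asked, and still so for the second after the job is handed in, with the robot touching nothing.
It also fails if it takes over 72 s, if anything falls off the work surface, if the arm or the gripper's body presses on something with over 40 N, if the wrist force passes 120 N, or if a joint passes its speed limit or range.

## Working session

There is one attempt and no reset: what is moved stays moved. The work goes in short steps, Python scripts to look and compute and a shell command to move; the robot and the scene stay as the last step left them, time stands still between calls to the robot, and variables do not carry over. Pictures are saved under pics/ and viewed, about 8 in all and at most 12, crops included, and the job is handed in when it is done.

```bash
mkdir -p pics; ls
cat > h.py <<'E'
import numpy as np, cv2
from plant import ctrl, imaging
from scipy.spatial.transform import Rotation as R
def cap(n):
    c=imaging.capture(n); np.savez('%s.npz'%n,**c); return c
def pts(c):
    d=c['depth'];K=c['camera_matrix'];P=c['pose'];h,w=d.shape
    u,v=np.meshgrid(np.arange(w),np.arange(h))
    X=np.stack([(u-K[0,2])/K[0,0]*d,-(v-K[1,2])/K[1,1]*d,-d],-1)
    return X@P[:3,:3].T+P[:3,3]
E
python3 - <<'E'
from h import *
s=ctrl.state(); print({k:np.round(v,3) for k,v in s.items()})
a=cap('top');b=cap('scene')
for c in (a,b): print(c['camera_matrix'],c['pose'].round(3), [k for k in c])
cv2.imwrite('pics/1.png',cv2.resize(a['frame'][:,:,::-1],(800,600)))
cv2.imwrite('pics/2.png',cv2.resize(b['frame'][:,:,::-1],(800,600)))
E
```

```text
pics
{'t': np.float64(0.0), 'joint_pos': array([-1.203,  0.32 ,  1.566, -0.   ,  1.257, -0.02 ]), 'dq': array([-0.   ,  0.001,  0.001, -0.001, -0.   , -0.001]), 'effort': array([ 3.0000e-03, -4.1245e+01, -2.3198e+01,  7.3000e-02,  4.6000e-02,
       -0.0000e+00]), 'position': array([ 0.217, -0.532,  0.238]), 'ee_rot': array([-0.694, -0.137,  0.694, -0.136]), 'wrist_force': array([ 0.069,  0.748, -0.834]), 'wrist_torque': array([-0.032, -0.038, -0.019]), 'finger_gap': np.float64(0.091)}
[[385.1864546    0.         254.88966658]
 [  0.         385.1864546  185.73652883]
 [  0.           0.           1.        ]] [[ 0.012  0.989 -0.149  0.379]
 [-1.     0.012  0.001 -0.162]
 [ 0.003  0.149  0.989  0.994]
 [ 0.     0.     0.     1.   ]] ['frame', 'depth', 'camera_matrix', 'pose']
[[439.63207688   0.         253.55214957]
 [  0.         439.63207688 189.89137703]
 [  0.           0.           1.        ]] [[-0.565  0.422 -0.709 -0.375]
 [-0.825 -0.282  0.489  0.453]
 [ 0.006  0.861  0.508  0.686]
 [ 0.     0.     0.     1.   ]] ['frame', 'depth', 'camera_matrix', 'pose']
```

View pics/1.png

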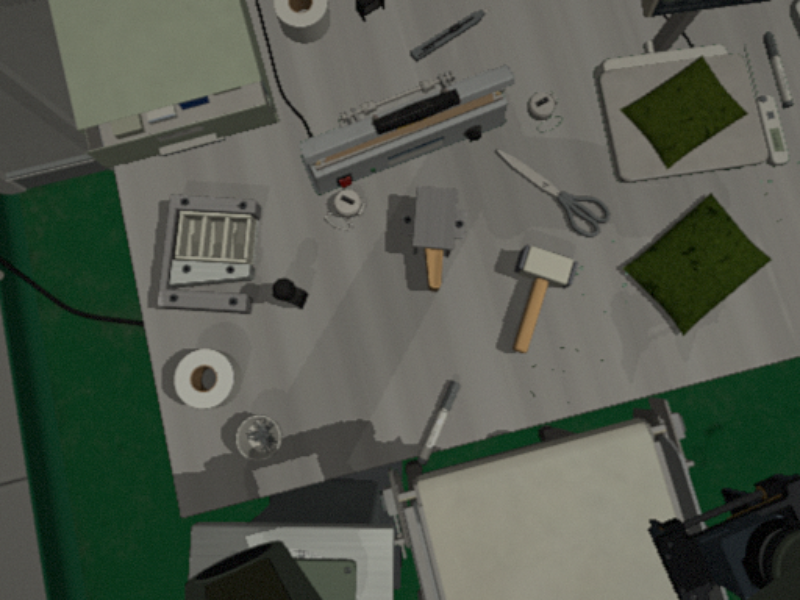

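View pics/2.png

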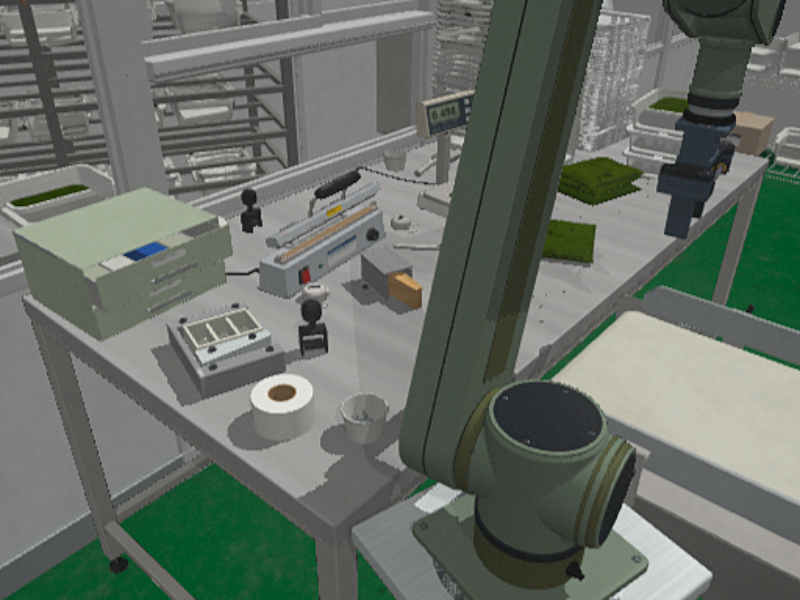

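Top view (800×600): clamp at (210,250), mouth on its right at about (250,287). The stamp is at (290,292), the dock and wedge at (435,235), and the mallet head at (548,265) with its handle end at (522,350). The marker is at (438,420) and the label roll at (204,378). Next I'll measure them from depth.

```bash
cat > m.py <<'E'
from h import *
c=np.load('top.npz');P=pts(c)
def box(name,u0,u1,v0,v1,zl,zh):
    s=0.64
    sub=P[int(v0*s):int(v1*s),int(u0*s):int(u1*s)].reshape(-1,3)
    q=sub[(sub[:,2]>zl)&(sub[:,2]<zh)]
    if len(q)<5: print(name,len(q));return
    r=cv2.minAreaRect((q[:,:2]*1000).astype(np.float32))
    print(name,len(q),'ctr',np.round(r[0],1),'size',np.round(r[1],1),'ang',round(r[2],1),'zmed',round(float(np.median(q[:,2])),4),'box',np.round(cv2.boxPoints(r)).tolist())
if __name__=='__main__':
    sub=P[200:300,200:330].reshape(-1,3);print('table z',np.median(sub[:,2]))
    box('clamp',150,262,185,318,.034,.052)
    box('rail',150,258,284,318,.03,.055)
    box('stampgrip',265,320,265,315,.085,.115)
    box('stamp',265,320,265,315,.02,.115)
    box('dock',395,475,175,250,.052,.07)
    box('wedge',418,450,252,295,.035,.052)
    box('head',510,585,235,290,.036,.052)
    box('handle',505,555,288,360,.025,.042)
    box('handle+',505,555,282,360,.025,.042)
    box('roll',165,245,340,415,.045,.06)
    box('glass',230,290,410,465,.02,.2)
    box('sealer',300,520,65,190,.02,.3)
    box('counter1',325,370,185,230,.01,.05)
    box('marker',405,465,370,465,.006,.03)
E
python3 m.py
```

```text
table z -0.00011914985270894407
clamp 2776 ctr [583.2 147.6] size [142.9 184.9] ang 87.5 zmed 0.0438 box [[488.0, 80.0], [672.0, 72.0], [679.0, 215.0], [494.0, 223.0]]
rail 708 ctr [511.6 151. ] size [142.4  41.5] ang 87.3 zmed 0.044 box [[488.0, 81.0], [529.0, 79.0], [536.0, 221.0], [494.0, 223.0]]
stampgrip 164 ctr [516.8  13.4] size [31.3 33.2] ang 4.6 zmed 0.0962 box [[500.0, 29.0], [503.0, -4.0], [534.0, -2.0], [531.0, 31.0]]
stamp 270 ctr [516.5  11.7] size [43.5 33.7] ang 60.4 zmed 0.092 box [[491.0, 1.0], [520.0, -16.0], [542.0, 22.0], [513.0, 39.0]]
dock 1021 ctr [ 640.6 -218.7] size [ 66.1 101. ] ang 86.2 zmed 0.0592 box [[588.0, -248.0], [689.0, -255.0], [693.0, -189.0], [592.0, -182.0]]
wedge 211 ctr [ 558.5 -225.7] size [57.8 38.3] ang 2.7 zmed 0.0454 box [[529.0, -208.0], [530.0, -246.0], [588.0, -243.0], [586.0, -205.0]]
head 634 ctr [ 560.6 -399.2] size [89.8 63.6] ang 71.7 zmed 0.0437 box [[516.0, -432.0], [577.0, -452.0], [605.0, -367.0], [544.0, -347.0]]
handle 393 ctr [ 482.6 -373.3] size [ 22.4 111.8] ang 71.9 zmed 0.0341 box [[426.0, -367.0], [532.0, -401.0], [5
[... 161 characters left out ...]
436.0, -339.0]]
roll 972 ctr [382.  138.3] size [88.9 91.8] ang 0.1 zmed 0.052 box [[337.0, 184.0], [338.0, 92.0], [426.0, 92.0], [426.0, 184.0]]
glass 253 ctr [292.6  50.6] size [67.  67.6] ang 47.3 zmed 0.0412 box [[245.0, 49.0], [295.0, 3.0], [340.0, 52.0], [290.0, 98.0]]
sealer 5261 ctr [ 766.7 -177.4] size [179.  344.5] ang 14.0 zmed 0.0806 box [[638.0, -32.0], [722.0, -366.0], [895.0, -323.0], [812.0, 11.0]]
counter1 308 ctr [683.6 -71.9] size [67.7 49.6] ang 25.5 zmed 0.0221 box [[642.0, -64.0], [664.0, -109.0], [725.0, -80.0], [704.0, -35.0]]
marker 371 ctr [ 316.5 -228.7] size [ 16.7 139.4] ang 66.5 zmed 0.0152 box [[249.0, -209.0], [377.0, -264.0], [384.0, -249.0], [256.0, -193.0]]
```

```bash
cat >> h.py <<'E'
def go(x,y,z,yaw,tag='',s=None):
    """rows for the grasp point at x,y,z (mm), tool down, tool y axis at yaw deg (mod 180)"""
    s=s or ctrl.state(); T=R.from_quat(s['ee_rot']); p=np.array(s['position'])*1000
    best=None
    for k in (0,180):
        a=np.radians(yaw+k); ty=np.array([np.cos(a),np.sin(a),0]); tx=np.array([0,0,-1.])
        G=R.from_matrix(np.stack([tx,ty,np.cross(tx,ty)],1)); rv=(T.inv()*G).as_rotvec()
        if best is None or np.linalg.norm(rv)<np.linalg.norm(best): best=rv
    tgt=np.array([x,y,z+6.])
    d=T.inv().apply(tgt-p)
    print(tag,np.round(d,1).tolist(),np.round(best,3).tolist())
def st():
    s=ctrl.state();T=R.from_quat(s['ee_rot']).as_matrix();g=np.array(s['position'])*1000+6*T[:,0]
    print('t',round(s['t'],2),'grasp',g.round(1),'tooly yaw',round(np.degrees(np.arctan2(T[1,1],T[0,1])),2),'toolx',T[:,0].round(3),'F',np.round(s['wrist_force'],1),'gap',round(s['finger_gap']*1000,1),'q',np.round(s['joint_pos'],2))
E
python3 - <<'E'
from h import *
st()
for yaw in (0,60,90): go(517,13,180,yaw,yaw)
E
```

```text
t 0.1 grasp [ 217.3 -531.9  232.2] tooly yaw -67.78 toolx [-0.001  0.001 -1.   ] F [ 0.6 -1.   0.3] gap 91.2 q [-1.2   0.32  1.57 -0.    1.26 -0.02]
0 [52.8, -391.1, -483.5] [-1.183, -0.001, 0.001]
60 [52.8, -391.1, -483.5] [0.911, 0.001, 0.001]
90 [52.8, -391.1, -483.5] [0.388, 0.0, 0.002]
```

```bash
r='[91,50,-391,-483.5,-1.183,0,0]'; python3 -m crank "[[[91,50,-391,-483.5,-1.183,0,0],[91,50,-391,-483.5,-1.183,0,0],[91,50,-391,-483.5,-1.183,0,0],[91,50,-391,-483.5,-1.183,0,0],[91,50,-391,-483.5,-1.183,0,0],[91,50,-391,-483.5,-1.183,0,0],[91,50,-391,-483.5,-1.183,0,0],[91,50,-391,-483.5,-1.183,0,0],[91,50,-391,-483.5,-1.183,0,0],[91,50,-391,-483.5,-1.183,0,0],[91,50,-391,-483.5,-1.183,0,0],[91,50,-391,-483.5,-1.183,0,0],[91,50,-391,-483.5,-1.183,0,0],[91,50,-391,-483.5,-1.183,0,0],[91,50,-391,-483.5,-1.183,0,0],[91,50,-391,-483.5,-1.183,0,0]]]" 20
python3 - <<'E'
from h import *
st(); c=cap('wrist'); cv2.imwrite('pics/3.png',c['frame'][:,:,::-1]); print(c['camera_matrix'])
T=R.from_quat(ctrl.state()['ee_rot']).as_matrix(); print(c['pose'].round(3))
go(517,13,84,0)
E
```

```text
t: 1.7
position: [0.5163, 0.012, 0.1887]
ee_rot: [0.5, 0.5, -0.5, 0.499]
wrist_force: [0.4, 0.7, -0.3]
finger_gap: 0.091
t 1.7 grasp [516.3  12.  182.7] tooly yaw -0.06 toolx [-0.001  0.001 -1.   ] F [ 0.4  0.7 -0.3] gap 91.0 q [0.   0.27 1.77 0.   1.1  0.  ]
[[297.31863964   0.         257.68937088]
 [  0.         297.31863964 195.45301451]
 [  0.           0.           1.        ]]
[[ 1.    -0.     0.001  0.516]
 [-0.     0.958  0.287  0.092]
 [-0.001 -0.287  0.958  0.336]
 [ 0.     0.     0.     1.   ]]
 [98.9, 0.7, -1.1] [-0.002, -0.001, 0.001]
```

View pics/3.png

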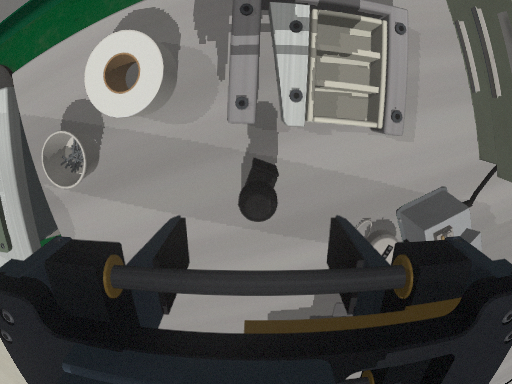

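Wrist view: stamp grip at (258,202), the lane between the rail's right edge (260,122) and the jaw corner (288,124), and the roll at (124,73). I'll lower the tool on the stamp and use this view's depth as a cross-check of the clamp.

```bash
cat >> h.py <<'E'
def wpts(c):
    d=c['depth'];K=c['camera_matrix'];P=c['pose'];h,w=d.shape
    u,v=np.meshgrid(np.arange(w),np.arange(h)); a=(u-K[0,2])/K[0,0];b=(v-K[1,2])/K[1,1]
    r=np.hypot(a,b)+1e-9; k=np.tan(r)/r
    X=np.stack([a*k*d,-b*k*d,-d],-1); return X@P[:3,:3].T+P[:3,3]
def rect(q,tag):
    r=cv2.minAreaRect((q[:,:2]*1000).astype(np.float32))
    print(tag,len(q),'ctr',np.round(r[0],1),'size',np.round(r[1],1),'ang',round(r[2],1),'box',np.round(cv2.boxPoints(r),1).tolist())
E
python3 - <<'E'
from h import *
c=np.load('wrist.npz');P=wpts(c)
f=lambda u0,u1,v0,v1,a,b:(lambda q:q[(q[:,2]>a)&(q[:,2]<b)])(P[v0:v1,u0:u1].reshape(-1,3))
rect(f(235,280,175,225,.085,.11),'stamp');rect(f(225,410,0,135,.035,.055),'clamp');rect(f(222,268,0,130,.04,.05),'rail')
rect(f(80,170,20,120,.045,.06),'roll')
q=f(268,309,60,130,.038,.05); rect(q,'jaw');
E
python3 -m crank "[[[91,50,0.7,-1.1,0,0,0],[91,98.9,0.7,-1.1,0,0,0],[91,98.9,0.7,-1.1,0,0,0],[91,98.9,0.7,-1.1,0,0,0],[30,98.9,0.7,-1.1,0,0,0],[30,98.9,0.7,-1.1,0,0,0],[30,98.9,0.7,-1.1,0,0,0],[30,98.9,0.7,-1.1,0,0,0],[30,98.9,0.7,-1.1,0,0,0],[30,98.9,0.7,-1.1,0,0,0],[30,98.9,0.7,-1.1,0,0,0]]]" 20
python3 -c "
from h import *
st(); go(517,13,150,0,'up'); go(370,-90,150,0,'over')"
```

```text
stamp 1204 ctr [515.6  11.9] size [33.8 33.2] ang 88.9 box [[498.70001220703125, -4.699999809265137], [531.9000244140625, -5.300000190734863], [532.5, 28.5], [499.29998779296875, 29.100000381469727]]
clamp 14371 ctr [581.  144.6] size [141.2 185.4] ang 87.7 box [[485.6000061035156, 77.69999694824219], [670.9000244140625, 70.4000015258789], [676.4000244140625, 211.5], [491.20001220703125, 218.8000030517578]]
rail 3494 ctr [502.7 141.1] size [127.4  28.5] ang 87.4 box [[485.6000061035156, 78.0999984741211], [514.0999755859375, 76.9000015258789], [519.7999877929688, 204.10000610351562], [491.29998779296875, 205.39999389648438]]
roll 4779 ctr [379.8 135.2] size [91.4 91.9] ang 61.8 box [[317.70001220703125, 116.69999694824219], [398.70001220703125, 73.19999694824219], [441.8999938964844, 153.8000030517578], [360.8999938964844, 197.1999969482422]]
jaw 1800 ctr [551.1 108.1] size [30.9 65.9] ang 1.6 box [[534.7999877929688, 140.60000610351562], [536.5999755859375, 74.69999694824219], [567.4000244140625, 75.5], [565.5999755859375, 141.39999389648438]]
t: 2.85
position: [0.5169, 0.0131, 0.09]
ee_rot: [0.5, 0.5, -0.5, 0.499]
wrist_force: [0.1, 0.6, -0.1]
finger_gap: 0.038
t 2.85 grasp [516.9  13.1  84. ] tooly yaw -0.08 toolx [-0.001  0.001 -1.   ] F [ 0.1  0.6 -0.1] gap 38.0 q [0.   0.38 1.9  0.   0.86 0.  ]
up [-66.0, 0.0, 0.0] [-0.001, -0.001, 0.001]
over [-66.0, -146.9, 103.2] [-0.001, -0.001, 0.001]
```

```bash
python3 -m crank "[[[30,0,0,0,0,0,0],[30,0,0,0,0,0,0],[30,0,0,0,0,0,0],[30,-33,0,0,0,0,0],[30,-66,0,0,0,0,0],[30,-66,-20,15,0,0,0],[30,-66,-50,35,0,0,0],[30,-66,-80,56,0,0,0],[30,-66,-110,78,0,0,0],[30,-66,-135,95,0,0,0],[30,-66,-146.9,103.2,0,0,0],[30,-66,-146.9,103.2,0,0,0],[30,-35,-146.9,103.2,0,0,0],[30,-12,-146.9,103.2,0,0,0],[30,-3,-146.9,103.2,0,0,0],[30,-0.5,-146.9,103.2,0,0,0],[30,-0.5,-146.9,103.2,0,0,0]]]" 20
python3 -c "
from h import *
st(); c=cap('wrist'); 
P=wpts(c); c=cap('top')"
```

```text
t: 4.55
position: [0.3709, -0.0898, 0.0908]
ee_rot: [0.5, 0.5, -0.5, 0.499]
wrist_force: [0.5, 0.5, -2.0]
finger_gap: 0.0318
t 4.55 grasp [370.9 -89.8  84.8] tooly yaw -0.05 toolx [-0.     0.001 -1.   ] F [ 0.5  0.5 -2. ] gap 31.8 q [-0.27  0.19  2.19  0.    0.76 -0.27]
```

```bash
python3 -m crank "[[[30,0.7,0,0,0,0,0],[30,0.7,0,0,0,0,0],[60,0.7,0,0,0,0,0],[91,0.7,0,0,0,0,0],[91,0.7,0,0,0,0,0],[91,0.7,0,0,0,0,0],[91,-30,0,0,0,0,0],[91,-70,0,0,0,0,0],[91,-120,0,0,0,0,0],[91,-120,0,0,0,0,0]]]" 20
python3 -c "
from h import *
st(); go(540,-245,195,90,'x')"
```

```text
t: 5.65
position: [0.3746, -0.0911, 0.217]
ee_rot: [0.503, 0.495, -0.498, 0.504]
wrist_force: [0.2, -0.3, 0.6]
finger_gap: 0.0904
t 5.65 grasp [374.7 -91.1 211. ] tooly yaw -0.06 toolx [ 0.014 -0.003 -1.   ] F [ 0.2 -0.3  0.6] gap 90.4 q [-0.27  0.03  1.99  0.    1.11 -0.27]
x [18.8, 165.3, 153.7] [1.57, -0.009, -0.013]
```

```bash
python3 -m crank "[[[91,15,40,38,-0.15,0,0],[91,18.8,165.3,153.7,-1.57,-0.009,0.013],[91,18.8,165.3,153.7,-1.57,-0.009,0.013],[91,18.8,165.3,153.7,-1.57,-0.009,0.013],[91,18.8,165.3,153.7,-1.57,-0.009,0.013],[91,18.8,165.3,153.7,-1.57,-0.009,0.013],[91,18.8,165.3,153.7,-1.57,-0.009,0.013],[91,18.8,165.3,153.7,-1.57,-0.009,0.013],[91,18.8,165.3,153.7,-1.57,-0.009,0.013],[91,18.8,165.3,153.7,-1.57,-0.009,0.013],[91,18.8,165.3,153.7,-1.57,-0.009,0.013],[91,18.8,165.3,153.7,-1.57,-0.009,0.013],[91,18.8,165.3,153.7,-1.57,-0.009,0.013],[91,18.8,165.3,153.7,-1.57,-0.009,0.013]]]" 60
python3 - <<'E'
from h import *
st(); c=cap('wrist'); cv2.imwrite('pics/4.png',c['frame'][:,:,::-1]);P=wpts(c)
q=P.reshape(-1,3); m=(q[:,2]>.042)&(q[:,2]<.049)&(q[:,0]>.5)&(q[:,0]<.586)&(abs(q[:,1]+.225)<.035); w=q[m]; rect(w,'wedge')
for x in np.arange(.53,.59,.01):
    y=w[abs(w[:,0]-x)<.002,1]
    if len(y): print(x,(y.min()*1e3).round(1),(y.max()*1e3).round(1))
E
```

```text
t: 7.05
position: [0.5399, -0.245, 0.2007]
ee_rot: [0.001, 0.697, -0.001, 0.717]
wrist_force: [-0.0, -0.3, -0.6]
finger_gap: 0.0912
t 7.05 grasp [ 540.  -245.   194.7] tooly yaw 89.83 toolx [ 0.027 -0.    -1.   ] F [-0.  -0.3 -0.6] gap 91.2 q [-0.45  0.36  1.6   0.01  1.15 -2.02]
wedge 1096 ctr [ 556.6 -221.5] size [58.7 26.6] ang 0.5 box [[527.0999755859375, -208.39999389648438], [527.4000244140625, -235.10000610351562], [586.0999755859375, -234.60000610351562], [585.7999877929688, -207.89999389648438]]
0.53 -231.9 -215.2
0.54 -232.9 -212.8
0.55 -232.8 -212.6
0.56 -233.8 -211.2
0.5700000000000001 -233.6 -209.6
0.5800000000000001 -234.6 -209.3
```

View pics/4.png

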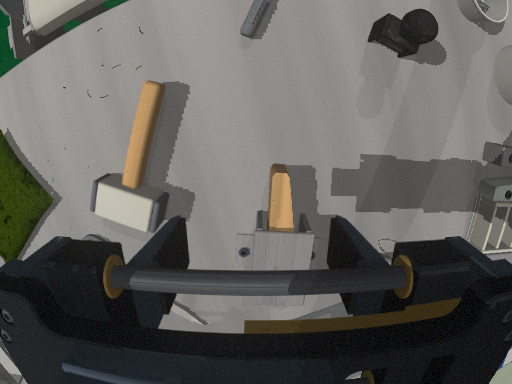

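Wrist view: wedge thin end at (279,167) coming out of the dock at (281,228), mallet at (130,202), and the stamp standing upright at (420,25). I'll grasp the wedge 22 mm behind its tip and draw it out along the dock axis.

```bash
python3 -c "
from h import *
go(550,-222.7,90,91,'above');go(550,-222.7,24,91,'at')"
```

```text
above [105.0, 22.4, 7.1] [-0.02, 0.028, 0.0]
at [171.0, 22.4, 5.3] [-0.02, 0.028, 0.0]
```

```bash
python3 -m crank "[[[91,50,22.4,7.5,-0.02,0.028,0],[91,100,22.4,7,-0.02,0.028,0],[91,140,22.4,6,-0.02,0.028,0],[91,171,22.4,5.3,-0.02,0.028,0],[91,171,22.4,5.3,-0.02,0.028,0],[50,171,22.4,5.3,-0.02,0.028,0],[15,171,22.4,5.3,-0.02,0.028,0],[15,171,22.4,5.3,-0.02,0.028,0],[15,171,22.4,5.3,-0.02,0.028,0],[15,171,22.4,5.3,-0.02,0.028,0],[15,171,22.4,5.3,-0.02,0.028,0],[15,171,22.4,5.3,-0.02,0.028,0],[15,171,22.4,5.3,-0.02,0.028,0],[15,171,22.4,5.3,-0.02,0.028,0]]]" 50
python3 -c "
from h import *
st();go(448,-216.5,24,91,'pull')"
```

```text
t: 8.5
position: [0.5499, -0.2226, 0.03]
ee_rot: [-0.006, 0.707, 0.006, 0.707]
wrist_force: [-0.3, 1.4, -1.0]
finger_gap: 0.0227
t 8.5 grasp [ 549.9 -222.6   24. ] tooly yaw 90.98 toolx [-0.001 -0.    -1.   ] F [-0.3  1.4 -1. ] gap 22.7 q [-0.4   0.55  1.78 -0.    0.81 -1.99]
pull [0.0, 7.8, -101.8] [-0.0, -0.001, 0.0]
```

```bash
python3 -m crank "[[[15,0,0.8,-10,0,0,0],[15,0,1.9,-25,0,0,0],[15,0,3,-40,0,0,0],[15,0,4.2,-55,0,0,0],[15,0,5.4,-70,0,0,0],[15,0,6.5,-85,0,0,0],[15,0,7.8,-100,0,0,0],[15,0,8.2,-106,0,0,0],[15,0,8.2,-106,0,0,0]]]" 50
python3 - <<'E'
from h import *
st(); c=cap('top'); P=pts(c).reshape(-1,3)
m=(P[:,2]>.040)&(P[:,2]<.05)&(P[:,0]>.4)&(P[:,0]<.587)&(abs(P[:,1]+.22)<.04); rect(P[m],'wedge')
E
```

```text
t: 9.4
position: [0.4426, -0.216, 0.0301]
ee_rot: [-0.006, 0.708, 0.006, 0.707]
wrist_force: [-0.8, 0.1, -0.4]
finger_gap: 0.023
t 9.4 grasp [ 442.6 -216.    24.1] tooly yaw 90.96 toolx [-0.002  0.    -1.   ] F [-0.8  0.1 -0.4] gap 23.0 q [-0.48  0.43  2.02 -0.    0.69 -2.06]
wedge 91 ctr [ 554.9 -212. ] size [33.4 32.7] ang 2.0 box [[537.7000122070312, -196.3000030517578], [538.7999877929688, -229.0], [572.2000122070312, -227.8000030517578], [571.0, -195.10000610351562]]
```

```bash
python3 -c "
from h import *
go(480,-50,64,91,'A');go(526.7,30.4,64,2,'B');go(526.7,30.4,24.5,2,'C')"
```

```text
A [-39.9, 165.6, 39.3] [-0.001, -0.001, 0.0]
B [-40.0, 245.2, 87.4] [1.553, -0.0, 0.001]
C [-0.5, 245.2, 87.4] [1.553, -0.0, 0.001]
```

```bash
python3 -m crank "[[[15,-20,0,0,0,0,0],[15,-40,0,0,0,0,0],[15,-40,35,10,0,0,0],[15,-40,75,20,0,0,0],[15,-40,120,30,0,0,0],[15,-40,165,39,0,0,0],[15,-40,245,87.4,1.553,0,0],[15,-40,245,87.4,1.553,0,0],[15,-40,245,87.4,1.553,0,0],[15,-40,245,87.4,1.553,0,0],[15,-40,245,87.4,1.553,0,0],[15,-40,245,87.4,1.553,0,0],[15,-40,245,87.4,1.553,0,0],[15,-40,245,87.4,1.553,0,0],[15,-40,245,87.4,1.553,0,0],[15,-40,245,87.4,1.553,0,0],[15,-40,245,87.4,1.553,0,0],[15,-40,245,87.4,1.553,0,0],[15,-40,245,87.4,1.553,0,0]]]" 50
python3 - <<'E'
from h import *
st(); c=cap('wrist'); cv2.imwrite('pics/5.png',c['frame'][:,:,::-1]); cap('top')
go(526.7,30.4,24.5,2,'C')
E
```

```text
t: 11.35
position: [0.5271, 0.0304, 0.0698]
ee_rot: [0.491, 0.509, -0.491, 0.509]
wrist_force: [-0.5, 0.1, -1.4]
finger_gap: 0.0231
t 11.35 grasp [527.1  30.4  63.8] tooly yaw 2.1 toolx [-0.001 -0.    -1.   ] F [-0.5  0.1 -1.4] gap 23.1 q [ 0.04  0.42  1.9  -0.    0.83 -0.  ]
C [39.4, -0.2, -0.1] [0.001, 0.0, 0.001]
```

View pics/5.png

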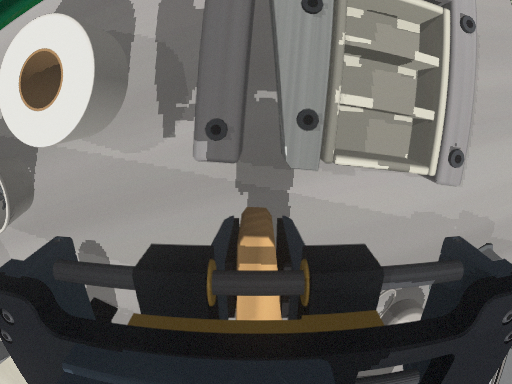

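The tip at (257,210) points at the lane opening, which runs from the rail edge at 240 to the jaw edge at 288. I'll set it down, let go, and back off to regrip the thick end.

```bash
python3 -m crank "[[[15,25,0,0,0,0,0],[15,37,0,0,0,0,0],[15,39.5,0,0,0,0,0],[15,39.5,0,0,0,0,0],[40,39.5,0,0,0,0,0],[70,39.5,0,0,0,0,0],[70,39.5,0,0,0,0,0],[70,10,0,0,0,0,0],[70,-36,0,0,0,0,0],[70,-76,0,10,0,0,0],[70,-86,0,60,0,0,0],[70,-86,0,108,-0.02,0,0],[70,-86,0,108,-0.02,0,0],[70,-86,0,108,-0.02,0,0]]]" 50
python3 - <<'E'
from h import *
st(); c=cap('wrist'); W=wpts(c).reshape(-1,3);c=cap('top'); P=pts(c).reshape(-1,3)
for n,q in (('wrist',W),('top',P)):
    m=(q[:,2]>.042)&(q[:,2]<.049)&(abs(q[:,0]-.53)<.05)&(q[:,1]>-.12)&(q[:,1]<.07); w=q[m]; rect(w,n)
    for y in np.arange(-.09,.07,.02):
        x=w[abs(w[:,1]-y)<.003,0]
        if len(x): print(round(y,3),(x.min()*1e3).round(1),(x.max()*1e3).round(1))
E
```

```text
t: 12.85
position: [0.5306, -0.0783, 0.1559]
ee_rot: [0.486, 0.513, -0.487, 0.513]
wrist_force: [-0.1, -0.4, -0.0]
finger_gap: 0.0697
t 12.85 grasp [530.6 -78.3 149.9] tooly yaw 3.05 toolx [-0.001  0.    -1.   ] F [-0.1 -0.4 -0. ] gap 69.7 q [-0.17  0.33  1.78  0.    1.04 -0.22]
wrist 5467 ctr [532.5 -24.9] size [150.1  35.6] ang 89.5 box [[514.0, -99.80000305175781], [549.7000122070312, -100.0999984741211], [551.0, 50.0], [515.4000244140625, 50.29999923706055]]
-0.09 514.8 549.7
-0.07 515.0 549.4
-0.05 515.0 548.9
-0.03 515.0 545.8
-0.01 515.1 542.7
0.01 515.7 539.8
0.03 516.3 536.0
0.05 517.2 531.6
top 162 ctr [528.9  26.8] size [23.4 50.2] ang 0.1 box [[517.0999755859375, 51.900001525878906], [517.2999877929688, 1.7000000476837158], [540.7000122070312, 1.7000000476837158], [540.5999755859375, 51.900001525878906]]
0.01 517.4 540.7
0.03 517.2 537.9
0.05 519.6 534.3
```

```bash
python3 -c "
from h import *
go(532.3,-80,70,-0.5,'a');go(532.3,-80,24.5,-0.5,'b')"
```

```text
a [79.6, 1.7, 3.4] [0.065, -0.0, 0.002]
b [125.1, 1.8, 3.4] [0.065, -0.0, 0.002]
```

```bash
python3 -m crank "[[[70,40,1.7,3.4,0.065,0,0],[70,80,1.7,3.4,0.065,0,0],[70,115,1.7,3.4,0.065,0,0],[70,125,1.7,3.4,0.065,0,0],[70,125,1.7,3.4,0.065,0,0],[28,125,1.7,3.4,0.065,0,0],[28,125,1.7,3.4,0.065,0,0],[28,125,1.7,3.4,0.065,0,0],[28,125,1.7,3.4,0.065,0,0],[28,125,1.7,3.4,0.065,0,0],[28,125,1.7,3.4,0.065,0,0],[28,125,1.7,3.4,0.065,0,0]]]" 30
python3 - <<'E'
from h import *
st(); c=cap('wrist'); W=wpts(c).reshape(-1,3)
q=W;m=(q[:,2]>.040)&(q[:,2]<.05)&(abs(q[:,0]-.53)<.05)&(q[:,1]>-.12)&(q[:,1]<.07); w=q[m]; rect(w,'w')
for y in np.arange(-.11,.07,.02):
        x=w[abs(w[:,1]-y)<.003,0]
        if len(x): print(round(y,3),(x.min()*1e3).round(1),(x.max()*1e3).round(1))
m=(q[:,2]>.040)&(q[:,2]<.048)&(q[:,0]<.52)&(q[:,1]>.07)&(q[:,1]<.22)&(q[:,0]>.47);w=q[m];rect(w,'rail')
for y in (.09,.12,.15):
        x=w[abs(w[:,1]-y)<.003,0]
        if len(x): print(round(y,3),(x.min()*1e3).round(1),(x.max()*1e3).round(1))
m=(q[:,2]>.034)&(q[:,2]<.046)&(q[:,0]>.52)&(q[:,0]<.6)&(q[:,1]>.07)&(q[:,1]<.17);w=q[m]
for y in (.08,.09,.10,.12):
        x=w[abs(w[:,1]-y)<.003,0]
        if len(x): print('jaw',round(y,3),(x.min()*1e3).round(1),(x.max()*1e3).round(1))
E
```

```text
t: 14.15
position: [0.5326, -0.0802, 0.0314]
ee_rot: [-0.502, -0.498, 0.502, -0.498]
wrist_force: [-0.9, -0.2, 6.5]
finger_gap: 0.0356
t 14.15 grasp [532.6 -80.2  25.4] tooly yaw -0.51 toolx [-0.  0. -1.] F [-0.9 -0.2  6.5] gap 35.6 q [-0.17  0.48  1.91  0.    0.75 -0.16]
w 16756 ctr [523.4 -27. ] size [ 56.7 151.9] ang 14.1 box [[477.3999938964844, 39.79999923706055], [514.2999877929688, -107.5], [569.2999877929688, -93.80000305175781], [532.4000244140625, 53.599998474121094]]
-0.07 514.9 550.8
-0.05 514.8 549.4
-0.03 515.0 546.1
-0.01 515.2 543.2
0.01 515.3 540.0
0.03 515.4 537.2
0.05 516.7 532.9
rail 0 ctr [0. 0.] size [0. 0.] ang 0.0 box [[0.0, 0.0], [0.0, 0.0], [0.0, 0.0], [0.0, 0.0]]
```

```bash
cat >> h.py <<'E'
O=np.array([514.,77.]);A=np.radians(-2.45);EX=np.array([np.cos(A),np.sin(A)]);EY=np.array([-np.sin(A),np.cos(A)])
def cl(x,y): return O+x*EX+y*EY
E
python3 - <<'E'
from h import *
st()
for d,e in ((-20,4),(5,3.5),(25,2.5),(40,1.7)):
    p=cl(e+17.8,d-130); go(p[0],p[1],27,-2.45,(d,e))
E
```

```text
t 14.2 grasp [532.6 -80.2  25.4] tooly yaw -0.51 toolx [-0.  0. -1.] F [-1.1  0.1  5.8] gap 35.3 q [-0.17  0.48  1.91  0.    0.75 -0.16]
(-20, 4) [-1.6, -3.3, -6.3] [0.034, -0.0, 0.0]
(5, 3.5) [-1.6, -2.9, -31.3] [0.034, -0.0, 0.0]
(25, 2.5) [-1.6, -3.3, -51.4] [0.034, -0.0, 0.0]
(40, 1.7) [-1.6, -3.6, -66.4] [0.034, -0.0, 0.0]
```

```bash
python3 -m crank "[[[28,-1.2,0,0,0,0,0],[28,-1.2,-2,-3,0.02,0,0],[28,-1.2,-3.3,-6.3,0.034,0,0],[28,-1.2,-3.1,-16,0.034,0,0],[28,-1.2,-2.9,-24,0.034,0,0],[28,-1.2,-2.9,-31,0.034,0,0],[28,-1.2,-3.1,-38,0.034,0,0],[28,-1.2,-3.1,-38,0.034,0,0]]]" 30
python3 - <<'E'
from h import *
st(); c=cap('wrist'); cv2.imwrite('pics/6.png',c['frame'][:,:,::-1])
p=cl(1.7+17.8,40-130); go(p[0],p[1],26.5,-2.45)
E
```

```text
t: 15.0
position: [0.5298, -0.0411, 0.0325]
ee_rot: [-0.51, -0.49, 0.51, -0.489]
wrist_force: [-0.6, 0.2, -1.7]
finger_gap: 0.0355
t 15.0 grasp [529.8 -41.1  26.5] tooly yaw -2.38 toolx [-0.001  0.    -1.   ] F [-0.6  0.2 -1.7] gap 35.5 q [-0.1   0.47  1.93  0.    0.74 -0.06]
 [0.1, -1.4, -27.8] [0.001, -0.0, 0.001]
```

View pics/6.png

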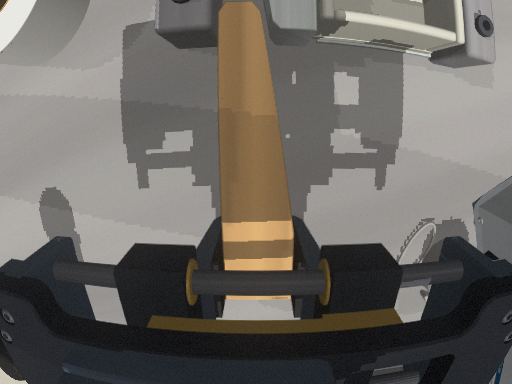

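The tip is in the mouth at (240,5). It sits almost against the rail edge at (218,20), with a gap to the jaw at (268,20), so I'll advance with a slight bias toward the jaw.

```bash
python3 -m crank "[[[28,0,0.8,-5,0,0,0],[28,0,0.8,-12,0,0,0],[28,0,0.8,-19,0,0,0],[28,0,0.6,-25,0,0,0],[28,0,0.6,-30,0,0,0],[28,0,0.6,-30,0,0,0]]]" 30
python3 - <<'E'
from h import *
st(); c=cap('wrist'); cv2.imwrite('pics/7.png',c['frame'][:,:,::-1])
E
```

```text
t: 15.65
position: [0.5313, -0.0109, 0.0325]
ee_rot: [-0.51, -0.49, 0.51, -0.489]
wrist_force: [-0.5, -0.3, -1.7]
finger_gap: 0.0355
t 15.65 grasp [531.3 -10.9  26.5] tooly yaw -2.33 toolx [-0.001  0.    -1.   ] F [-0.5 -0.3 -1.7] gap 35.5 q [-0.04  0.47  1.93  0.    0.74 -0.  ]
```

```bash
python3 -m crank "[[[28,1,0,0,0,0,0],[28,1,0,0,0,0,0],[45,1,0,0,0,0,0],[60,1,0,0,0,0,0],[60,1,0,0,0,0,0],[60,-15,0,0,0,0,0],[60,-60,0,0,0,0,0],[60,-110,0,0,0,0,0],[60,-125,0,0,0,0,0],[60,-125,0,0,0,0,0]]]" 60
python3 - <<'E'
from h import *
st(); c=cap('wrist'); cv2.imwrite('pics/8.png',c['frame'][:,:,::-1])
q=wpts(c).reshape(-1,3);m=(q[:,2]>.042)&(q[:,2]<.049)&(abs(q[:,0]-.53)<.035)&(q[:,1]>-.06)&(q[:,1]<.07); w=q[m]; rect(w,'wedge')
for y in np.arange(-.04,.08,.02):
        x=w[abs(w[:,1]-y)<.003,0]
        if len(x): print(round(y,3),(x.min()*1e3).round(1),(x.max()*1e3).round(1))
go(521,-389,190,-108+180,'m')
E
```

```text
t: 16.7
position: [0.5334, -0.0113, 0.1605]
ee_rot: [0.512, 0.488, -0.509, 0.491]
wrist_force: [0.2, 0.7, -0.3]
finger_gap: 0.0601
t 16.7 grasp [533.4 -11.3 154.5] tooly yaw -2.35 toolx [ 0.006 -0.    -1.   ] F [ 0.2  0.7 -0.3] gap 60.1 q [-0.04  0.32  1.78  0.    1.04 -0.  ]
wedge 3919 ctr [532.4  19.6] size [100.9  35.7] ang 88.0 box [[512.7999877929688, -30.200000762939453], [548.5, -31.399999618530273], [552.0, 69.4000015258789], [516.2999877929688, 70.5999984741211]]
-0.02 513.4 548.2
0.0 513.7 548.7
0.02 514.9 548.4
0.04 515.2 546.2
0.06 517.1 543.5
m [-37.8, 4.7, 377.8] [-1.298, 0.001, -0.001]
```

View pics/8.png

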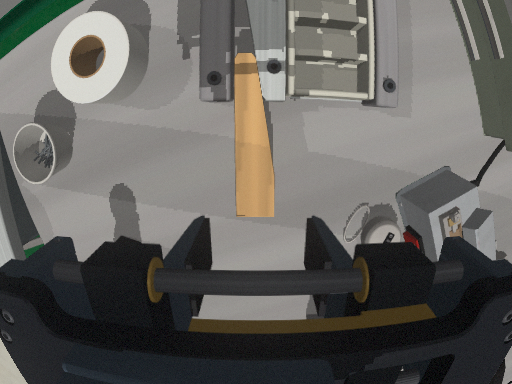

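The wedge sits in the lane, tip at (243,55) and tail at (255,215), released and about 42 mm in. Next is the mallet.

```bash
python3 -m crank "[[[60,-38,4.7,60,0.3,0,0],[60,-38,4.7,378,1.843,0,0],[60,-38,4.7,378,1.843,0,0],[60,-38,4.7,378,1.843,0,0],[60,-38,4.7,378,1.843,0,0],[60,-38,4.7,378,1.843,0,0],[60,-38,4.7,378,1.843,0,0],[60,-38,4.7,378,1.843,0,0],[60,-38,4.7,378,1.843,0,0],[60,-38,4.7,378,1.843,0,0],[60,-38,4.7,378,1.843,0,0],[60,-38,4.7,378,1.843,0,0],[60,-38,4.7,378,1.843,0,0],[60,-38,4.7,378,1.843,0,0],[60,-38,4.7,378,1.843,0,0],[60,-38,4.7,378,1.843,0,0]]]" 60
python3 - <<'E'
from h import *
st(); c=cap('wrist'); cv2.imwrite('pics/9.png',c['frame'][:,:,::-1])
q=wpts(c).reshape(-1,3)
m=(q[:,2]>.0415)&(q[:,2]<.05)&(abs(q[:,0]-.57)<.06)&(abs(q[:,1]+.405)<.07); rect(q[m],'head')
m=(q[:,2]>.032)&(q[:,2]<.038)&(abs(q[:,0]-.48)<.065)&(abs(q[:,1]+.38)<.06); rect(q[m],'handle')
E
```

```text
t: 18.35
position: [0.5208, -0.3889, 0.1952]
ee_rot: [-0.698, 0.11, 0.699, 0.11]
wrist_force: [0.6, -0.6, 0.4]
finger_gap: 0.0602
t 18.35 grasp [ 520.8 -388.9  189.2] tooly yaw -107.91 toolx [-0.     0.001 -1.   ] F [ 0.6 -0.6  0.4] gap 60.2 q [-0.66  0.47  1.45  0.    1.23  1.22]
head 3585 ctr [ 567.9 -405.6] size [90.1 43.5] ang 71.3 box [[532.9000244140625, -441.29998779296875], [574.0999755859375, -455.20001220703125], [602.9000244140625, -369.79998779296875], [561.7999877929688, -355.8999938964844]]
handle 1928 ctr [ 488.1 -379.1] size [ 21.9 121.6] ang 71.5 box [[426.8999938964844, -370.20001220703125], [542.2999877929688, -408.79998779296875], [549.2000122070312, -388.1000061035156], [433.8999938964844, -349.3999938964844]]
```

```bash
python3 -c "
from h import *
go(524,-390.8,90,71.4,'a');go(524,-390.8,23,71.4,'b')"
```

```text
a [99.5, 0.8, -3.5] [0.012, 0.0, 0.001]
b [166.5, 0.9, -3.5] [0.012, 0.0, 0.001]
```

```bash
python3 -m crank "[[[60,50,0.8,-3.5,0.012,0,0],[60,100,0.8,-3.5,0.012,0,0],[60,140,0.8,-3.5,0.012,0,0],[60,160,0.8,-3.5,0.012,0,0],[60,166.5,0.9,-3.5,0.012,0,0],[60,166.5,0.9,-3.5,0.012,0,0],[15,166.5,0.9,-3.5,0.012,0,0],[15,166.5,0.9,-3.5,0.012,0,0],[15,166.5,0.9,-3.5,0.012,0,0],[15,166.5,0.9,-3.5,0.012,0,0],[15,166.5,0.9,-3.5,0.012,0,0],[15,166.5,0.9,-3.5,0.012,0,0],[15,166.5,0.9,-3.5,0.012,0,0]]]" 60
python3 - <<'E'
from h import *
st()
# target: mallet head centre at clamp (18+?), face 20 mm behind the tail
for gap in (25,):
    hc=cl(18,-107.6-gap-45); g=hc-46*EX; print(hc,g); go(g[0],g[1],60,-2.45+90,'up'); go(g[0],g[1],24.5,-2.45+90,'dn')
E
```

```text
t: 19.7
position: [0.5242, -0.3906, 0.0296]
ee_rot: [0.698, -0.114, -0.698, -0.115]
wrist_force: [0.0, 1.9, 3.6]
finger_gap: 0.0216
t 19.7 grasp [ 524.2 -390.6   23.6] tooly yaw -108.6 toolx [ 0.001  0.001 -1.   ] F [0.  1.9 3.6] gap 21.6 q [-0.66  0.62  1.63  0.    0.89  1.24]
[ 524.39158377 -101.20711262] [478.43363208 -99.24072592]
up [-36.2, -261.6, 136.3] [-0.282, -0.001, 0.001]
dn [-0.7, -261.6, 136.3] [-0.282, -0.001, 0.001]
```

The mallet's handle end would reach x≈377 mm and hit the stamp at (371,-90). The mallet hasn't moved yet, so I'll let go of it and shift the stamp to about (315,-110) first.

```bash
python3 -m crank "[[[40,0,0,0,0,0,0],[70,0,0,0,0,0,0],[70,0,0,0,0,0,0],[70,-40,0,0,0,0,0],[70,-90,0,0,0,0,0],[70,-135,0,0,0,0,0],[70,-135,0,0,0,0,0]]]" 60
python3 -c "
from h import *
st();go(371,-90,158,-90,'a');go(371,-90,84.5,-90,'b')"
```

```text
t: 20.4
position: [0.5272, -0.3933, 0.1722]
ee_rot: [0.703, -0.116, -0.693, -0.112]
wrist_force: [0.2, -0.2, 0.5]
finger_gap: 0.0695
t 20.4 grasp [ 527.2 -393.4  166.2] tooly yaw -108.61 toolx [ 0.012 -0.008 -1.   ] F [ 0.2 -0.2  0.5] gap 69.5 q [-0.66  0.49  1.47  0.    1.17  1.24]
a [3.8, -237.7, 244.9] [-0.325, -0.013, -0.006]
b [77.3, -237.9, 245.9] [-0.325, -0.013, -0.006]
```

```bash
python3 -m crank "[[[70,3.8,-238,245,-0.325,-0.013,-0.006],[70,3.8,-238,245,-0.325,-0.013,-0.006],[70,3.8,-238,245,-0.325,-0.013,-0.006],[70,3.8,-238,245,-0.325,-0.013,-0.006],[70,3.8,-238,245,-0.325,-0.013,-0.006],[70,3.8,-238,245,-0.325,-0.013,-0.006],[70,3.8,-238,245,-0.325,-0.013,-0.006],[70,3.8,-238,245,-0.325,-0.013,-0.006],[70,3.8,-238,245,-0.325,-0.013,-0.006],[70,45,-238,245.5,-0.325,-0.013,-0.006],[70,77,-238,246,-0.325,-0.013,-0.006],[70,77,-238,246,-0.325,-0.013,-0.006],[28,77,-238,246,-0.325,-0.013,-0.006],[28,77,-238,246,-0.325,-0.013,-0.006],[28,77,-238,246,-0.325,-0.013,-0.006],[28,77,-238,246,-0.325,-0.013,-0.006],[28,77,-238,246,-0.325,-0.013,-0.006],[28,77,-238,246,-0.325,-0.013,-0.006]]]" 20
python3 -c "
from h import *
st();go(315,-110,110,-90,'a');go(315,-110,85.5,-90,'b')"
```

```text
t: 22.2
position: [0.3715, -0.0902, 0.0914]
ee_rot: [0.708, -0.0, -0.706, 0.001]
wrist_force: [-1.3, -0.8, 3.7]
finger_gap: 0.0321
t 22.2 grasp [371.5 -90.2  85.4] tooly yaw -89.97 toolx [ 0.002 -0.001 -1.   ] F [-1.3 -0.8  3.7] gap 32.1 q [-0.27  0.19  2.19 -0.    0.76  1.3 ]
a [-24.7, 19.8, 56.5] [0.0, -0.002, -0.001]
b [-0.2, 19.8, 56.5] [0.0, -0.002, -0.001]
```

```bash
python3 -m crank "[[[28,-12,0,0,0,0,0],[28,-22,5,12,0,0,0],[28,-22,12,32,0,0,0],[28,-22,18,50,0,0,0],[28,-22,19.8,56.5,0,0,0],[28,-22,19.8,56.5,0,0,0],[28,-10,19.8,56.5,0,0,0],[28,-2,19.8,56.5,0,0,0],[28,0.3,19.8,56.5,0,0,0],[28,0.3,19.8,56.5,0,0,0]]]" 20
python3 -c "
from h import *
st()"
```

```text
t: 23.2
position: [0.3164, -0.11, 0.0914]
ee_rot: [0.708, -0.0, -0.706, 0.001]
wrist_force: [-0.4, -0.1, 4.5]
finger_gap: 0.0321
t 23.2 grasp [ 316.4 -110.1   85.4] tooly yaw -89.97 toolx [ 0.003 -0.001 -1.   ] F [-0.4 -0.1  4.5] gap 32.1 q [-0.37  0.12  2.28  0.    0.73  1.2 ]
```

Placed with light contact. Next: release, lift and return to the mallet.

```bash
python3 -m crank "[[[50,0,0,0,0,0,0],[70,0,0,0,0,0,0],[70,0,0,0,0,0,0],[70,-30,0,0,0,0,0],[70,-75,0,0,0,0,0],[70,-75,0,0,0,0,0]]]" 60
python3 -c "
from h import *
st();go(524.2,-390.6,120,71.4,'a');go(524.2,-390.6,23.2,71.4,'b')"
```

```text
t: 23.8
position: [0.3195, -0.1112, 0.1707]
ee_rot: [0.712, -0.002, -0.702, 0.002]
wrist_force: [0.5, -0.2, 0.4]
finger_gap: 0.0701
t 23.8 grasp [ 319.6 -111.3  164.7] tooly yaw -89.97 toolx [ 0.014 -0.005 -1.   ] F [ 0.5 -0.2  0.4] gap 70.1 q [-0.37 -0.    2.16  0.    0.97  1.2 ]
a [48.8, 279.2, -203.9] [0.325, -0.014, -0.003]
b [145.6, 278.8, -202.6] [0.325, -0.014, -0.003]
```

```bash
python3 -m crank "[[[70,0,279,-204,0.325,-0.014,-0.003],[70,0,279,-204,0.325,-0.014,-0.003],[70,0,279,-204,0.325,-0.014,-0.003],[70,0,279,-204,0.325,-0.014,-0.003],[70,0,279,-204,0.325,-0.014,-0.003],[70,0,279,-204,0.325,-0.014,-0.003],[70,0,279,-204,0.325,-0.014,-0.003],[70,0,279,-204,0.325,-0.014,-0.003],[70,49,279,-204,0.325,-0.014,-0.003],[70,99,279,-203,0.325,-0.014,-0.003],[70,135,279,-202.6,0.325,-0.014,-0.003],[70,145,279,-202.6,0.325,-0.014,-0.003],[70,145,279,-202.6,0.325,-0.014,-0.003],[15,145,279,-202.6,0.325,-0.014,-0.003],[15,145,279,-202.6,0.325,-0.014,-0.003],[15,145,279,-202.6,0.325,-0.014,-0.003],[15,145,279,-202.6,0.325,-0.014,-0.003],[15,145,279,-202.6,0.325,-0.014,-0.003],[15,145,279,-202.6,0.325,-0.014,-0.003],[15,145,279,-202.6,0.325,-0.014,-0.003]]]" 60
python3 - <<'E'
from h import *
st()
hc=cl(18,-107.6-25-45); g=hc-46*EX; print(hc,g); go(g[0],g[1],100,-2.45+90,'up'); go(g[0],g[1],25,-2.45+90,'dn')
E
```

```text
t: 25.8
position: [0.5242, -0.3908, 0.0299]
ee_rot: [0.698, -0.114, -0.698, -0.114]
wrist_force: [-0.1, 1.3, 1.5]
finger_gap: 0.0216
t 25.8 grasp [ 524.2 -390.8   23.9] tooly yaw -108.6 toolx [ 0.  0. -1.] F [-0.1  1.3  1.5] gap 21.6 q [-0.66  0.62  1.63  0.    0.89  1.24]
[ 524.39158377 -101.20711262] [478.43363208 -99.24072592]
up [-76.0, -261.8, 136.4] [-0.282, -0.0, 0.0]
dn [-1.0, -261.7, 136.4] [-0.282, -0.0, 0.0]
```

```bash
python3 -m crank "[[[15,-40,0,0,0,0,0],[15,-76,0,0,0,0,0],[15,-76,-20,30,-0.1,0,0],[15,-76,-60,60,-0.2,0,0],[15,-76,-105,90,-0.282,0,0],[15,-76,-150,115,-0.282,0,0],[15,-76,-195,130,-0.282,0,0],[15,-76,-235,136.4,-0.282,0,0],[15,-76,-258,136.4,-0.282,0,0],[15,-76,-261.7,136.4,-0.282,0,0],[15,-40,-261.7,136.4,-0.282,0,0],[15,-10,-261.7,136.4,-0.282,0,0],[15,-2,-261.7,136.4,-0.282,0,0],[15,-2,-261.7,136.4,-0.282,0,0]]]" 60
python3 - <<'E'
from h import *
st(); c=cap('wrist'); cv2.imwrite('pics/10.png',c['frame'][:,:,::-1])
q=wpts(c).reshape(-1,3);m=(q[:,2]>.040)&(q[:,2]<.05)&(abs(q[:,0]-.53)<.04)&(q[:,1]>-.16)&(q[:,1]<.07); w=q[m]
for x in np.arange(.505,.555,.005):
    y=np.sort(w[abs(w[:,0]-x)<.0015,1]*1e3); 
    if len(y)>3: i=np.argmax(np.diff(y)); print(round(x,3),y[0].round(1),y[i].round(1),y[i+1].round(1),y[-1].round(1))
E
```

```text
t: 27.2
position: [0.4774, -0.0997, 0.0313]
ee_rot: [-0.706, 0.015, 0.708, 0.016]
wrist_force: [0.7, -0.1, -3.4]
finger_gap: 0.0213
t 27.2 grasp [477.4 -99.7  25.3] tooly yaw -92.47 toolx [-0.003  0.001 -1.   ] F [ 0.7 -0.1 -3.4] gap 21.3 q [-0.23  0.42  2.03  0.    0.69  1.38]
0.505 -147.6 -66.5 -65.3 -58.8
0.51 -148.0 -148.0 -146.8 -58.0
0.515 -148.1 -57.7 -30.9 46.8
0.52 -148.1 -58.2 -31.0 62.2
0.525 -148.6 -58.0 -31.1 60.5
0.53 -149.0 -59.4 -31.5 58.3
0.535 -148.5 -58.9 -31.5 56.8
0.54 -148.6 -59.1 -31.9 54.7
0.545 -133.0 -60.3 -32.5 52.7
0.55 -31.2 -30.9 -25.7 17.5
```

View pics/10.png

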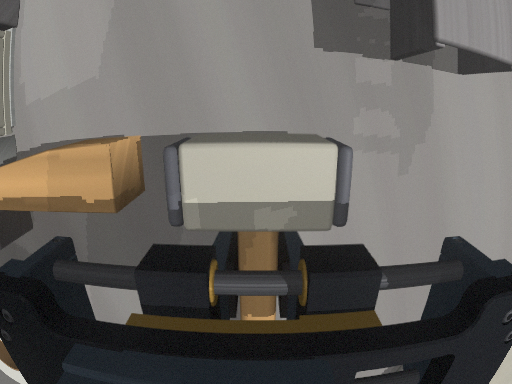

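The mallet face at x=170 px is parallel to the wedge tail at (125,175), with a gap of about 27 mm. I'll start with separate taps.

```bash
python3 -m crank "[[[15,0,-8,-4,0,0,0],[15,0,-20,-4,0,0,0],[15,0,-27,-4,0,0,0],[15,0,-34,-4,0,0,0],[15,0,-20,-4,0,0,0],[15,0,-20,-4,0,0,0],[15,0,-32,-4,0,0,0],[15,0,-41,-4,0,0,0],[15,0,-26,-4,0,0,0],[15,0,-26,-4,0,0,0],[15,0,-38,-4,0,0,0],[15,0,-47,-4,0,0,0]]]" 60
python3 - <<'E'
from h import *
cat=open('h.py').read()
open('h.py','a').write('''
def chk():
    st(); c=cap('wrist')
    q=wpts(c).reshape(-1,3);m=(q[:,2]>.039)&(q[:,2]<.05)&(abs(q[:,0]-.525)<.04)&(q[:,1]>-.16)&(q[:,1]<.12); w=q[m]
    for x in (.522,.53,.538):
        y=np.sort(w[abs(w[:,0]-x)<.0015,1]*1e3)
        if len(y)>3: i=np.argmax(np.diff(y)); print(x,y[0].round(1),y[i].round(1),y[i+1].round(1),y[-1].round(1))
''' if 'def chk' not in cat else '')
E
python3 -c "
from h import *
st()"
python3 -m crank "[[[15,0,18,0,0,0,0],[15,0,18,0,0,0,0]]]" 60; python3 -c "
from h import *
chk()"
```

```text
t: 28.45
position: [0.4841, -0.0522, 0.032]
ee_rot: [-0.707, 0.015, 0.707, 0.015]
wrist_force: [-0.8, -3.2, -2.0]
finger_gap: 0.0217
t 28.45 grasp [484.1 -52.2  26. ] tooly yaw -92.47 toolx [-0.001  0.    -1.   ] F [-0.8 -3.2 -2. ] gap 21.7 q [-0.13  0.42  2.03 -0.    0.69  1.48]
t: 28.65
position: [0.4834, -0.0697, 0.032]
ee_rot: [-0.707, 0.015, 0.707, 0.015]
wrist_force: [0.6, 0.3, -3.7]
finger_gap: 0.022
t 28.65 grasp [483.4 -69.7  26. ] tooly yaw -92.46 toolx [-0.001  0.    -1.   ] F [ 0.6  0.3 -3.7] gap 22.0 q [-0.17  0.42  2.03 -0.    0.69  1.45]
0.522 -117.6 -28.1 -9.7 95.5
0.53 -117.5 -28.3 -10.4 93.0
0.538 -118.6 -29.4 -10.6 89.1
```

```bash
python3 -m crank "[[[15,0,-10,0,0,0,0],[15,0,-18,0,0,0,0],[15,0,-25,0,0,0,0],[15,0,-10,0,0,0,0],[15,0,-10,0,0,0,0],[15,0,-22,0,0,0,0],[15,0,-31,0,0,0,0],[15,0,-16,0,0,0,0],[15,0,-16,0,0,0,0],[15,0,-28,0,0,0,0],[15,0,-36,0,0,0,0]]]" 60
python3 -m crank "[[[15,0,16,0,0,0,0],[15,0,16,0,0,0,0]]]" 60; python3 -c "
from h import *
chk()"
```

```text
t: 29.8
position: [0.4849, -0.0326, 0.032]
ee_rot: [-0.707, 0.015, 0.707, 0.015]
wrist_force: [0.4, -8.4, -2.4]
finger_gap: 0.022
t: 30.0
position: [0.4843, -0.0479, 0.032]
ee_rot: [-0.707, 0.015, 0.707, 0.015]
wrist_force: [0.1, 0.2, -3.0]
finger_gap: 0.0216
t 30.0 grasp [484.3 -47.9  26. ] tooly yaw -92.44 toolx [-0.001 -0.    -1.   ] F [ 0.1  0.2 -3. ] gap 21.6 q [-0.12  0.42  2.03 -0.    0.69  1.49]
0.522 -96.4 -6.3 8.9 116.9
0.53 -96.2 -7.1 8.9 113.5
0.538 -97.0 -7.7 8.2 111.1
```

```bash
python3 -m crank "[[[15,0,-8,0,0,0,0],[15,0,-15,0,0,0,0],[15,0,-21,0,0,0,0],[15,0,-6,0,0,0,0],[15,0,-6,0,0,0,0],[15,0,-18,0,0,0,0],[15,0,-24.5,0,0,0,0]]]" 60
python3 -m crank "[[[15,0,15,0,0,0,0],[15,0,15,0,0,0,0]]]" 60; python3 -c "
from h import *
chk()"
```

```text
t: 30.75
position: [0.4851, -0.0233, 0.032]
ee_rot: [-0.706, 0.016, 0.707, 0.014]
wrist_force: [-3.7, -34.6, 0.8]
finger_gap: 0.0218
t: 30.95
position: [0.4845, -0.0383, 0.0321]
ee_rot: [-0.707, 0.016, 0.707, 0.014]
wrist_force: [0.2, 0.1, -3.5]
finger_gap: 0.0222
t 30.95 grasp [484.5 -38.3  26.1] tooly yaw -92.36 toolx [-0.001 -0.003 -1.   ] F [ 0.2  0.1 -3.5] gap 22.2 q [-0.1   0.42  2.03 -0.    0.69  1.51]
0.522 -86.4 3.3 17.8 119.7
0.53 -86.5 3.4 17.1 119.3
0.538 -87.1 2.0 16.7 119.7
```

```bash
python3 -m crank "[[[15,0,-8,0,0,0,0],[15,0,-14.8,0,0,0,0],[15,0,-2,0,0,0,0],[15,0,-2,0,0,0,0],[15,0,-8,0,0,0,0],[15,0,-14.8,0,0,0,0]]]" 60
python3 -m crank "[[[15,0,15,0,0,0,0],[15,0,15,0,0,0,0]]]" 60; python3 -c "
from h import *
chk()"
```

```text
t: 31.6
position: [0.4848, -0.0233, 0.032]
ee_rot: [-0.706, 0.016, 0.708, 0.014]
wrist_force: [-4.1, -35.6, -1.9]
finger_gap: 0.0217
t: 31.8
position: [0.4842, -0.0382, 0.032]
ee_rot: [-0.706, 0.016, 0.708, 0.014]
wrist_force: [0.1, 0.1, -3.1]
finger_gap: 0.0213
t 31.8 grasp [484.2 -38.2  26. ] tooly yaw -92.41 toolx [-0.002 -0.003 -1.   ] F [ 0.1  0.1 -3.1] gap 21.3 q [-0.1   0.42  2.03 -0.01  0.69  1.52]
0.522 -86.9 3.7 17.7 120.0
0.53 -86.2 3.4 17.3 119.7
0.538 -87.1 2.2 16.6 119.3
```

The wedge stopped: two further taps at about 35 N moved it 0 mm, and it is about 90–91 mm in. I'll back away and lay the mallet flat.

```bash
python3 -m crank "[[[15,0,30,0,0,0,0],[15,0,70,0,0,0,0],[15,0,110,0,0,0,0],[15,0,130,0,0,0,0],[15,0,130,0,0,0,0],[15,1,130,0,0,0,0],[15,1.8,130,0,0,0,0],[15,2.4,130,0,0,0,0],[15,2.4,130,0,0,0,0]]]" 60
python3 -c "
from h import *
st()"
```

```text
t: 32.75
position: [0.4786, -0.1667, 0.0299]
ee_rot: [-0.706, 0.015, 0.708, 0.014]
wrist_force: [-0.2, -1.0, -4.6]
finger_gap: 0.0218
t 32.75 grasp [ 478.6 -166.7   23.9] tooly yaw -92.35 toolx [-0.003 -0.003 -1.   ] F [-0.2 -1.  -4.6] gap 21.8 q [-0.36  0.45  1.99 -0.01  0.71  1.26]
```

```bash
python3 -m crank "[[[15,0.6,0,0,0,0,0],[15,1,0,0,0,0,0],[15,1,0,0,0,0,0]]]" 60; python3 -m crank "[[[30,1,0,0,0,0,0],[60,1,0,0,0,0,0],[60,1,0,0,0,0,0],[60,1,0,0,0,0,0],[60,-30,0,0,0,0,0],[60,-70,0,0,0,0,0],[60,-120,0,0,0,0,0],[60,-160,0,0,0,0,0],[60,-200,-80,60,0,0,0],[60,-200,-80,60,0,0,0],[60,-200,-80,60,0,0,0]]]" 60
python3 - <<'E'
from h import *
st(); c=cap('wrist'); cv2.imwrite('pics/11.png',c['frame'][:,:,::-1])
c=cap('top'); cv2.imwrite('pics/12.png',cv2.resize(c['frame'][60:330,60:420,::-1],(800,600)))
c=cap('scene'); cv2.imwrite('pics/13.png',cv2.resize(c['frame'][150:330,80:320,::-1],(800,600)))
E
```

```text
t: 33.05
position: [0.4788, -0.1664, 0.0294]
ee_rot: [-0.706, 0.015, 0.708, 0.014]
wrist_force: [-1.8, 1.7, 3.5]
finger_gap: 0.0217
t: 34.15
position: [0.4206, -0.0812, 0.2313]
ee_rot: [0.707, -0.014, -0.707, -0.013]
wrist_force: [1.1, 0.0, -0.1]
finger_gap: 0.0598
t 34.15 grasp [420.6 -81.2 225.3] tooly yaw -92.24 toolx [ 0.    -0.002 -1.   ] F [ 1.1  0.  -0.1] gap 59.8 q [-0.22  0.09  1.88 -0.    1.16  1.39]
```

View pics/13.png

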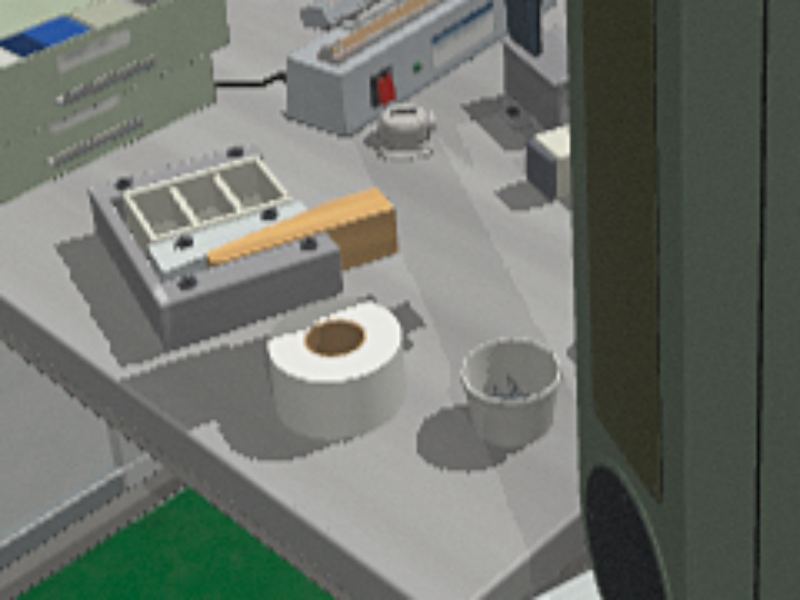

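View pics/12.png

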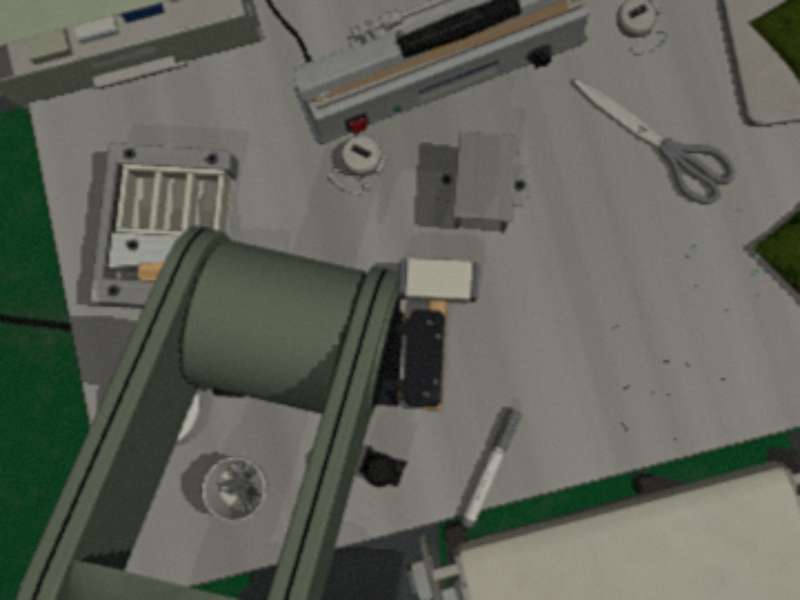

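Scene crop: wedge deep in the lane (210,258)–(395,230), with the jaw against the mould and the roll and counter in place. Top crop: mallet lying flat with its head at (440,278), stamp at (382,467), marker at (490,465). One numeric check before handing in.

Run:
```python
from h import *
for n,f in (('wrist',wpts),('top',pts),('scene',pts)):
    q=f(np.load(n+'.npz')).reshape(-1,3)
    for t,x0,x1,y0,y1,a,b in (('stamp',.28,.35,-.15,-.07,.07,.115),('head',.49,.57,-.225,-.11,.036,.06),('handle',.38,.5,-.18,-.14,.025,.042),('roll',.32,.44,.08,.2,.045,.06),('marker',.24,.39,-.27,-.19,.006,.03),('wedge',.5,.56,-.03,.075,.04,.05)):
        w=q[(q[:,0]>x0)&(q[:,0]<x1)&(q[:,1]>y0)&(q[:,1]<y1)&(q[:,2]>a)&(q[:,2]<b)]
        if len(w)>30: r=cv2.minAreaRect((w[:,:2]*1000).astype(np.float32)); print(n,t,len(w),np.round(r[0]),np.round(r[1]),'z',np.percentile(w[:,2]*1000,[5,50,98]).round(1))
print(ctrl.hand_in()); st()
```

```text
wrist stamp 215 [ 328. -111.] [11. 31.] z [73.7 83.9 93.7]
wrist head 2916 [ 518. -170.] [91. 57.] z [41.8 45.  46.8]
wrist handle 1825 [ 440. -167.] [ 23. 120.] z [30.8 35.8 37.7]
wrist roll 2488 [382. 136.] [86. 93.] z [48.3 52.8 54.3]
wrist marker 571 [ 335. -239.] [16. 98.] z [ 8.9 16.2 20.7]
wrist wedge 1383 [535.  46.] [59. 46.] z [44.5 46.  47.6]
top stamp 184 [ 317. -108.] [32. 32.] z [ 88.8  96.1 100.9]
top head 625 [ 519. -167.] [58. 88.] z [39.3 43.8 47.6]
top handle 62 [ 440. -165.] [ 21. 118.] z [28.6 33.7 38.3]
top roll 88 [367. 100.] [11. 56.] z [46.8 51.8 56.1]
top marker 368 [ 317. -228.] [ 17. 139.] z [10.1 15.1 19.6]
scene head 111 [ 530. -138.] [34. 53.] z [36.9 42.1 45.8]
scene roll 761 [377. 138.] [90. 94.] z [47.2 51.1 53.7]
scene wedge 172 [527.  48.] [39. 54.] z [41.5 44.1 47.1]
the job is handed in; nothing more can be done
None
the job is handed in; nothing more can be done
```

The job is done and handed in at about 34 s, against the 72 s limit; no verdict comes back.

- **Stamp:** It was first set down at (371, -90) mm. The mallet handle would have hit it there, so I moved it to about (316, -110) mm while the wedge was already started. It stands upright, well over 140 mm from the mouth and off the lane's line.
- **Wedge:** I drew it out of the dock, laid it down, gripped it again by the thick end and slid it about 42 mm into the lane without meeting resistance. Then I let go.
- **Driving:** Ten separate mallet taps drove it to about 90–91 mm in. The last two, which peaked near 35 N (above the 10–20 N you call moderate), moved it no further.
- **Mallet:** It lies flat at about (520, -168) mm, roughly 140 mm clear of the wedge. The arm is raised and touches nothing.

**Last checks:**
- **Bystanders:** The roll and marker measure where they started; the counter only looked unmoved in the picture.
- **Jaw and mould:** I did not measure the contact directly. That the jaw holds the mould comes from the wedge depth (about 5 mm of jaw travel), the firm stop and the pictures.
- **Camera offset:** The top camera read about 2 mm off from the wrist camera. I used the wrist camera because it matched the gripper when it held the wedge.

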